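Dock the desk battery and click its latch shut

ROBOT

A 6-joint arm with a two-finger parallel gripper is mounted at the origin on the work surface. World frame = base frame: x ahead of the robot, y to its left, z up, the work surface at z = 0. Lengths are in m, angles in degrees, forces in N, time in s.
With the tool pointing down it reaches from about 0.3 to 0.75 m from the base axis. Payload 8.5 kg.
Tool frame: the origin (TCP) lies on the centre line of the jaws, within the pads' length; the fingertips stand 17 mm ahead of it and the grasp point (between the pads) lies 2 mm behind it (env.tcp_to_tips is the distance from the TCP to the fingertips, in m); z points along the fingers, y is the line along which they close (so a half turn about z gives the same grasp; the last joint's range is limited). The gripper opens to 85 mm and grips with 20 to 120 N. Pads are 22 mm wide; open, the fingers measure 114 mm over their backs; the gripper's body (76 mm by 85 mm) begins 54 mm behind the grasp point. The pads swing forward as they close: fully open they stand 13 mm farther back than shut.
Start: joints at [54.987, 21.807, 74.336, -0, 83.858, -12.336], TCP at [0.212, 0.507, 0.248] pointing down, gripper open.
Joint ranges: [-178.18, 178.18], [-50.72, 133.34], [12.68, 142.11], [-81.47, 261.47], [9.98, 163.14], [-165.26, 165.26]. Speed limits (degrees/s): [136.94, 136.94, 180, 180, 180, 180].

INTERFACE

Orientations are given as a 3x3 rotation matrix whose columns are the frame's x, y, z axes.
In Python, from rig import env gives the robot as it stands. The module is installed in compiled form; this text tells all that it offers.
- The arm moves only by the shell command python3 -m pendant 'ROWS' [FORCE]. ROWS is JSON, a list of rows, each a list of 7 numbers: the opening, from 0 (shut) to 1 (fully open), then the shift along the tool's x, y, z in m, then the turn, a rotation vector about the tool's x, y, z in rad. A call has 1 to 5 rows; each row is the pose to reach, as a shift and turn from the pose commanded when the call began, along the tool's axes at that moment; what a row does not reach only later rows make up. A row lasts 1/8 s, in which the tool goes at most 62.5 mm and 10.7 degrees, less where a joint would pass 70% of its speed; a pose out of reach is approached as far as the arm can. A call with a gripper value outside its range is refused whole. The fingers move at their own pace and stop on an object; FORCE is the grip in N (left out, the last holds). Time passes only in rows, so rows that repeat a pose let the fingers close. It gives the time, the measured TCP pose, the force, the opening and the grip force at its end, in the units of the state.
- env.observe(): the state, without advancing time (a new reading comes with each control period).
- env.get_image(name): name is "scene" or "top" or "wrist"; returns a dict with "image" (384x512x3 uint8, blue, green, red), "fx", "fy", "cx", "cy" (pixels), "pose" (4x4, takes a point from camera to world coordinates). Camera axes: x right, y up, looking along -z (the intrinsics and any distortion apply to the point x, -y, -z); pixel columns grow to the right and rows downward; lengths in m; the calibration is good to about 2 mm. A picture is of the moment at which its call begins. There is no depth.
- env.close_job(): hands the job in; it is judged then, once.
Trained networks look in the newest picture that a camera, given by its name, has taken for a name from the list of things; names that differ only in an ending like _2 or _b are one class to them, and where a whole thing is asked for, a point or a joint stands for the part that bears it (a point fixed in the world has none). Each returns a list of dicts, best first, with "conf" (0 to 1); they miss things now and then, are a little off and sometimes report something else, mostly with a low value. They report only what shows in the picture. A call takes as long as a camera call. They do not tell look-alikes from the thing itself.
- env.find_in(camera, thing): "bbox" ([centre column, centre row, width, height] in pixels, round what is visible of it).
- env.trace(camera, thing): "mask" (384x512 bool, what is visible of it) and "bbox" ([centre column, centre row, width, height] in pixels, round what is visible of it).
- env.tip_of(camera, thing): "centre" ([column, row] in pixels: a listed point, or the origin of a listed thing).
The state is a dict: "time_s": time; "q": joint angles; "qvel": joint speeds; "joint_efforts": joint torques, N m; "position": TCP position; "tool_rot": TCP orientation; "ft_force": force on the tool from outside, world axes, zero at the start; "wrist_torque": the same for the moment, N m; "grip_width": finger opening in m; "gripper_force": force on a finger pad.
Only numpy, scipy, OpenCV 4.12 (cv2) and the standard library are available. Lean on these libraries where they do the work, as an engineer would, in place of code of your own. Each camera call takes 0.05 s, during which the arm holds its last target. There are 200 camera calls.

TASK

Put the standing desk's battery pack (the block with the raised fin grip) on its metal cradle and slide it nose first under the hood until it is fully home. Then turn the cradle's black latch knob clockwise until it clicks past its detent and the latch arm lies square across behind the pack, and let go of everything. Do not shove or tip the flask, the two potted plants or the power brick.

Things in the scene. Friction and masses are not known exactly. Their poses are not given: they have to be found in the camera images.
- pack: Loose battery pack, black plastic block 170 (x) x 64 (y) x 40 (z) mm, about 0.65 kg, flat on the desk. Origin: centre of its underside; x to its nose (end with a brass strip), z up. On its top a grey ribbed fin grip, 50 mm long (x), 14 thick (y), from 40 to 76 mm above the underside, centred 15 mm behind the origin (towards the tail).
- cradle: Fixed battery cradle; place and yaw vary. x: the way the pack slides in; z up. Origin: on the desk, under the middle of the seated pack. Aluminium floor plate 6 mm thick, x -123 to 92, y -108 to 52 mm. The seated pack's nose meets an end wall at x = 85. From x = -123 to 15 the plate is open above (but for side guides): set the pack down there some 80 mm short of home and slide it in.
- hood_mouth (a point): Mouth of the cradle's grey hood, on the floor plate: cradle x = 15, y = 0, z = 6 mm; axes as the cradle's. The hood runs from here to x = 91 mm, inside 68 mm wide, roof underside 49 and top 54 mm above the desk. Flared side guides, top 42 mm above the desk, run back from the mouth to cradle x = -14, where they are about 92 mm apart.
- latch_grip (a point): Grip point of the latch knob, on its upright axis (cradle x = -94, y = -74 mm), 70 mm above the desk. Black bar grip 66 mm long, 16 thick, from 50 to 85 mm above the desk, centred on the axis. This frame turns with it: x along the bar, fingers close along y. A steel latch arm (66 mm from the axis, 14 wide, 21 to 33 mm above the desk) points along the bar's -x, within 10 degrees.
- latch (a joint): Knob angle in rad, growing clockwise from above. At 0 the bar lies along the cradle's x and the latch arm points back, clear of the pack's way; it starts there. A detent pushes back (0.25 N m at most, near 0.5) up to its hill at 1.05; past it the knob snaps to its locked stop at 1.4, the arm square across 2 mm behind the seated pack's tail. Released earlier it springs back.
- pack_grip (a point): Point to grip on the pack's fin: x = -15, y = 0, z = 63 mm in the pack's frame (13 mm under the fin's top, 23 mm above the block's top); the fingers close along the pack's y. The pack balances near here.
- bay_home (a point): Where the pack's origin belongs when fully home: in the cradle's frame x = 0, y = 0, z = 6 mm (on the floor plate); axes as the cradle's. When home the pack's x points along this x and its tail is at x = -85 mm.
- flask: Loose steel drinking flask standing near the cradle, radius 32, height 200 mm, origin at the centre of its foot. Leave alone.
- plant_a: Loose succulent in a white pot on the latch side of the cradle, 62 mm wide at the pot, 72 mm over the leaves, 115 mm tall, origin at the centre of its foot. Leave alone.
- plant_b: Like plant_a, on the other side, 62 mm over pot and leaves, 115 mm tall. Leave alone.
- brick: Loose black laptop power brick lying on the desk, 130 (x) x 60 (y) x 34 (z) mm, plain top without a fin, origin at the centre of its underside. Leave alone.
Not all that is in view belongs to the job. What is shaped like the pack but blue or pink is not meant.

How it is judged:
By the outcome, as a careful person would: the job done as asked, in the order asked, and still so for the second after the job is handed in, with the robot touching nothing.
It also fails if it takes over 56 s, if anything falls off the work surface, if the arm or the gripper's body presses on something with over 40 N, if the wrist force passes 120 N, or if a joint passes its speed limit or range.

## Working session

There is one attempt and no reset: what is moved stays moved. The work goes in short steps, Python scripts to look and compute and a shell command to move; the robot and the scene stay as the last step left them, time stands still between calls to the robot, and variables do not carry over. Pictures are saved under pics/ and viewed, at most 10 in all, crops included, and the job is handed in when it is done.

```bash
mkdir -p pics; cat > h.py <<'E'
from rig import env
import numpy as np, cv2
def snap(cam,fn=None):
    d=env.get_image(cam)
    if fn: cv2.imwrite('pics/'+fn,d['image'])
    return d
def px2w(d,px,z):
    P=np.array(d['pose']); r=P[:3,:3]@np.array([(px[0]-d['cx'])/d['fx'],-(px[1]-d['cy'])/d['fy'],-1.0])
    o=P[:3,3]; return o+r*(z-o[2])/r[2]
def w2px(d,p):
    P=np.array(d['pose']); c=P[:3,:3].T@(np.asarray(p)-P[:3,3])
    return np.array([d['cx']+d['fx']*c[0]/-c[2], d['cy']-d['fy']*c[1]/-c[2]])
E
python3 - <<'E'
from h import *
a=snap('top'); print({k:(v if k!='image' else 0) for k,v in a.items()})
for n,z in [('pack',.02),('pack_grip',.063),('cradle',0),('hood_mouth',.006),('latch_grip',.07),('flask',0),('plant_a',0),('brick',0)]:
    for t in env.tip_of('top',n)[:4]: print(n,round(t['conf'],2),np.round(t['centre'],1),np.round(px2w(a,t['centre'],z),3))
b=snap('scene')
cv2.imwrite('pics/a.png',cv2.resize(np.hstack([a['image'],b['image']]),(800,300)))
cv2.imwrite('pics/top.png',cv2.resize(a['image'],(800,600)))
E
```

```text
{'image': 0, 'fx': 389.0806660121265, 'fy': 389.0806660121265, 'cx': 262.6064158848366, 'cy': 194.60107427197988, 'pose': array([[ 0.00881185,  0.99706165, -0.07609479,  0.4306951 ],
       [-0.99974712,  0.00720993, -0.02130075, -0.09988792],
       [-0.02068952,  0.07626324,  0.99687304,  1.22302672],
       [ 0.        ,  0.        ,  0.        ,  1.        ]])}
pack 0.98 [288.7 156.8] [ 0.641 -0.155  0.02 ]
pack 0.96 [387.2 207.7] [ 0.485 -0.458  0.02 ]
pack 0.91 [375.7 286.4] [ 0.246 -0.419  0.02 ]
pack 0.68 [259.2 104.6] [ 0.808 -0.061  0.02 ]
pack_grip 0.75 [296.7 155.5] [ 0.638 -0.177  0.063]
pack_grip 0.71 [259.2 104.3] [ 0.795 -0.062  0.063]
pack_grip 0.61 [382.4 285.6] [ 0.255 -0.427  0.063]
pack_grip 0.6 [389.6 215.3] [ 0.461 -0.451  0.063]
cradle 0.59 [193.  187.3] [0.546 0.147 0.   ]
hood_mouth 0.96 [193.  192.6] [0.528 0.146 0.006]
latch_grip 0.67 [211.6 156.8] [0.631 0.079 0.07 ]
flask 0.74 [214.2 235. ] [0.396 0.077 0.   ]
flask 0.63 [313.4 220.5] [ 0.444 -0.233  0.   ]
plant_a 0.89 [180.4 143.2] [0.687 0.191 0.   ]
plant_a 0.82 [172.9 226.6] [0.421 0.208 0.   ]
brick 0.61 [314.5 220.1] [ 0.445 -0.237  0.   ]
```

View pics/top.png

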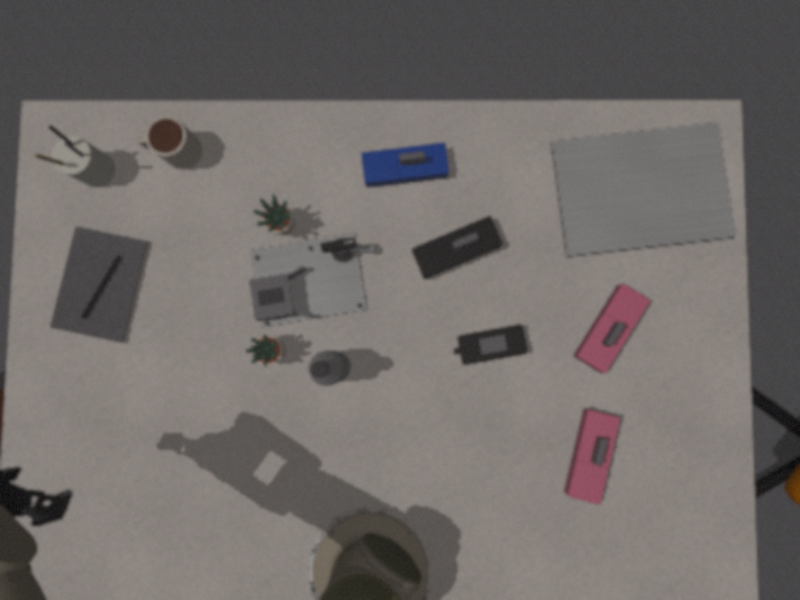

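View pics/a.png

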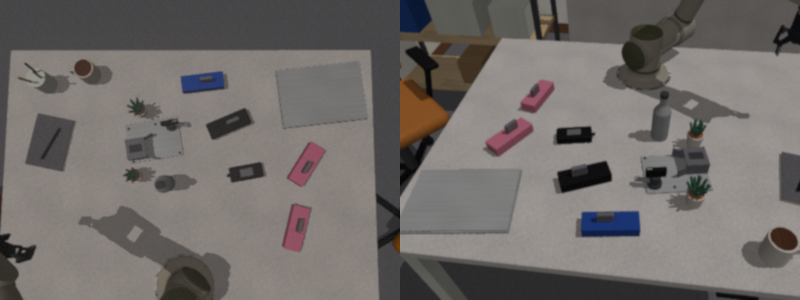

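The top view shows these look-alikes in 800-px coordinates: black finned block (458,247), finless black power brick (492,344), blue block (405,165) and pink blocks (613,328) and (594,456). I choose the black finned block. The cradle is at (305,280), with its hood to the left, and the latch knob is at (343,245).

```bash
python3 - <<'E'
from h import *
a=snap('top'); im=a['image']
c=cv2.resize(im[130:250,150:350],(800,480),interpolation=cv2.INTER_CUBIC)
c=cv2.convertScaleAbs(c,alpha=1.6); cv2.imwrite('pics/crop.png',c)
for t in env.trace('top','pack')[:5]:
    m=t['mask'].astype(np.uint8); ct=max(cv2.findContours(m,0,2)[0],key=cv2.contourArea)
    r=cv2.minAreaRect(ct); b=cv2.boxPoints(r)
    print('pack',round(t['conf'],2),np.round(t['bbox']),[np.round(px2w(a,p,.03)[:2],3).tolist() for p in b],np.round(px2w(a,r[0],.03),3))
for t in env.trace('top','cradle')[:2]:
    m=t['mask'].astype(np.uint8); ct=max(cv2.findContours(m,0,2)[0],key=cv2.contourArea)
    b=cv2.boxPoints(cv2.minAreaRect(ct)); print('cradle',t['conf'],np.round(b),[np.round(px2w(a,p,.006)[:2],3).tolist() for p in b])
s=env.observe();print(s['tool_rot'],s['position'])
E
```

```text
pack 0.85 [259. 105.  54.  33.] [[0.827, 0.033], [0.853, -0.142], [0.778, -0.153], [0.752, 0.021]] [ 0.803 -0.06   0.03 ]
pack 0.72 [378. 291.  31.  62.] [[0.158, -0.366], [0.325, -0.409], [0.307, -0.484], [0.141, -0.44]] [ 0.232 -0.425  0.03 ]
pack 0.61 [390. 211.  46.  58.] [[0.423, -0.385], [0.576, -0.48], [0.534, -0.548], [0.381, -0.453]] [ 0.478 -0.466  0.03 ]
pack 0.58 [292. 158.  59.  43.] [[0.633, -0.074], [0.703, -0.23], [0.64, -0.257], [0.571, -0.101]] [ 0.637 -0.165  0.03 ]
cradle 0.86 [[156. 160.]
 [236. 147.]
 [244. 196.]
 [164. 209.]] [[0.633, 0.267], [0.676, 0.011], [0.518, -0.016], [0.475, 0.236]]
[[-9.22703112e-01  3.85511304e-01 -3.32186680e-05]
 [ 3.85511304e-01  9.22703113e-01  2.80690937e-05]
 [ 4.14719212e-05  1.30932681e-05 -9.99999999e-01]] [0.21201719 0.50747267 0.24832112]
```

View pics/crop.png

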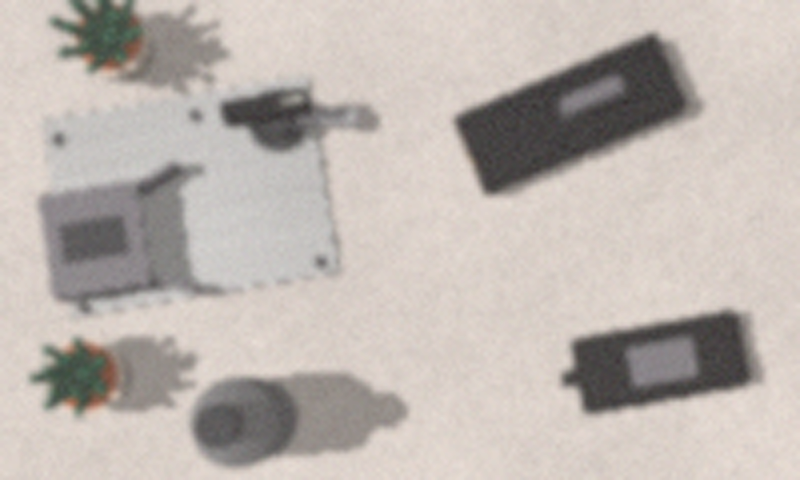

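The close crop confirms the finned black block: its centre is at crop (573,115), and the fin (592,96) sits towards the right-hand tail, so the nose points left towards the cradle. The brick, at (660,360), has a flat label and a cable stub. The plate corners are at (45,118), (312,82), (340,270) and (68,308).

```bash
cat >> h.py <<'E'
def go(target,yaw_y):
    "shift in tool axes and turn (rad about tool z) to TCP target with tool y at world yaw (deg)"
    s=env.observe(); R=np.array(s['tool_rot']); y=np.degrees(np.arctan2(R[1,1],R[0,1]))
    d=(yaw_y-y+90)%180-90
    print('shift',np.round(R.T@(np.asarray(target)-s['position']),4),'turn z',round(-np.radians(d),4),'q6',s['q'][5], 'pos',np.round(s['position'],4),'yawy',round(y,2))
E
python3 - <<'E'
from h import *
a=snap('top')
f=lambda p,z: px2w(a,(150+p[0]/4-.375,130+p[1]/4-.375),z)
for p in [(45,118),(312,82),(340,270),(68,308)]: print(np.round(f(p,.006),3))
print('pack fin',f((592,96),.076),'block',f((573,115),.04), 'hood', [np.round(f(p,.054),3) for p in [(40,196),(140,182),(155,287),(55,300)]],'knob',f((267,104),.085))
go([.64,-.175,.25],23.9)
E
```

```text
[0.634 0.25  0.006]
[0.664 0.038 0.006]
[0.515 0.014 0.006]
[0.483 0.228 0.006]
pack fin [ 0.64128965 -0.17852569  0.076     ] block [ 0.6330968  -0.16647873  0.04      ] hood [array([0.566, 0.239, 0.054]), array([0.578, 0.163, 0.054]), array([0.498, 0.149, 0.054]), array([0.487, 0.225, 0.054])] knob [0.63243607 0.06251121 0.085     ]
shift [-0.658  -0.4647 -0.0017] turn z 0.7579 q6 -12.337103270215653 pos [0.212  0.5075 0.2483] yawy 67.32
```

```bash
python3 -m pendant '[[1,-0.05,-0.035,0,0,0,0],[1,-0.1,-0.07,0,0,0,0],[1,-0.15,-0.106,0,0,0,0],[1,-0.2,-0.141,0,0,0,0],[1,-0.25,-0.176,0,0,0,0]]' && python3 -m pendant '[[1,-0.05,-0.035,0,0,0,0],[1,-0.1,-0.07,0,0,0,0],[1,-0.15,-0.106,0,0,0,0],[1,-0.2,-0.141,0,0,0,0],[1,-0.25,-0.176,0,0,0,0]]' && python3 -m pendant '[[1,-0.05,-0.035,0,0,0,0.15],[1,-0.1,-0.07,0,0,0,0.3],[1,-0.15,-0.106,0,0,0,0.45],[1,-0.158,-0.112,0,0,0,0.61],[1,-0.158,-0.112,0,0,0,0.758]]'
python3 - <<'E'
from h import *
a=snap('wrist','w1.png')
for n,z in [('pack',0),('pack_grip',.063)]:
    for t in env.tip_of('wrist',n)[:2]: print(n,round(t['conf'],2),np.round(t['centre'],1),np.round(px2w(a,t['centre'],z),4))
go([.64,-.175,.25],23.9)
E
```

```text
time_s: 1.32
position: [0.3756, 0.247, 0.2486]
tool_rot: [[-0.923, 0.385, 0.001], [0.385, 0.923, 0.0], [-0.001, 0.001, -1.0]]
ft_force: [1.1, 0.7, 0.5]
grip_width: 0.0849
gripper_force: 0.0
time_s: 1.95
position: [0.5385, -0.0121, 0.2485]
tool_rot: [[-0.923, 0.386, 0.0], [0.386, 0.923, 0.0], [-0.0, 0.0, -1.0]]
ft_force: [1.0, -0.0, -0.0]
grip_width: 0.0853
gripper_force: 0.0
time_s: 2.58
position: [0.6406, -0.1757, 0.2474]
tool_rot: [[-0.399, 0.917, -0.001], [0.917, 0.399, 0.0], [0.001, -0.001, -1.0]]
ft_force: [0.0, 0.2, -0.2]
grip_width: 0.0854
gripper_force: 0.0
pack 0.9 [410.7 134.8] [ 0.8029 -0.0585  0.    ]
pack 0.72 [255.7 161. ] [ 0.6377 -0.1667  0.    ]
pack_grip 0.98 [435.5 154.9] [ 0.8063 -0.0754  0.063 ]
pack_grip 0.83 [255.3 182.4] [ 0.6427 -0.1795  0.063 ]
shift [-0.0005 -0.0005 -0.0018] turn z 0.0023 q6 -49.46632434661057 pos [ 0.6403 -0.1744  0.2482] yawy 24.03
```

View pics/w1.png

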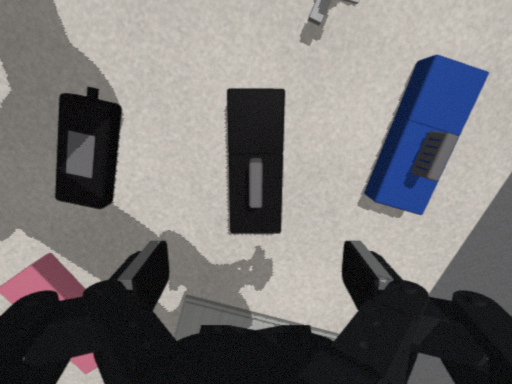

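The wrist view shows the pack upright in the frame, with its fin at (255,182) towards the tail and the jaws aligned with it. I'll go down and grip.

```bash
python3 -m pendant '[[0.6,-0.005,0,0.05,0,0,0],[0.6,-0.005,0,0.1,0,0,0],[0.6,-0.005,0,0.15,0,0,0],[0.6,-0.005,0,0.178,0,0,0],[0.6,-0.005,0,0.186,0,0,0]]' 60 && python3 -m pendant '[[0,0,0,0,0,0,0],[0,0,0,0,0,0,0],[0,0,0,0,0,0,0],[0,0,0,0,0,0,0],[0,0,0,0,0,0,0]]' 60
```

```text
time_s: 3.35
position: [0.6417, -0.1784, 0.0608]
tool_rot: [[-0.408, 0.913, -0.003], [0.913, 0.408, 0.001], [0.002, -0.002, -1.0]]
ft_force: [-0.1, -0.0, 0.2]
grip_width: 0.0512
gripper_force: 0.0
time_s: 3.98
position: [0.6428, -0.1792, 0.0639]
tool_rot: [[-0.405, 0.914, 0.002], [0.914, 0.405, -0.001], [-0.002, 0.002, -1.0]]
ft_force: [-1.4, -0.0, 5.9]
grip_width: 0.013
gripper_force: 62.8
```

```bash
python3 -m pendant '[[0,0,0,-0.04,0,0,0],[0,0,0,-0.08,0,0,0],[0,0,0,-0.12,0,0,0],[0,0,0,-0.15,0,0,0],[0,0,0,-0.15,0,0,0]]' && python3 -m pendant '[[0,0.05,0,0,0,0,0.06],[0,0.1,0,0,0,0,0.13],[0,0.15,0.002,0,0,0,0.2],[0,0.19,0.003,0,0,0,0.27],[0,0.2,0.003,0,0,0,0.27]]' && python3 -m pendant '[[0,0,0,0,0,0,0],[0,0,0,0,0,0,0]]'
python3 - <<'E'
from h import *
a=snap('wrist','w2.png')
for n,z in [('cradle',0),('hood_mouth',.006),('latch_grip',.07),('pack',.15),('pack_grip',.21),('bay_home',.006),('plant_a',0),('flask',0)]:
    for t in env.tip_of('wrist',n)[:2]: print(n,round(t['conf'],2),np.round(t['centre'],1),np.round(px2w(a,t['centre'],z),4))
go([.5645,.005,.2],8.4)
# predicted features
o=np.array([.544,.1437,0]);c,s=np.cos(np.radians(98.4)),np.sin(np.radians(98.4));R=np.array([[c,-s,0],[s,c,0],[0,0,1]])
for p in [(-.123,-.108,.006),(.092,-.108,.006),(.092,.052,.006),(-.123,.052,.006),(.015,-.036,.054),(.015,.036,.054),(.091,-.036,.054),(.091,.036,.054),(-.061,-.074,.085),(-.127,-.074,.085)]: print(p,np.round(w2px(a,o+R@p)))
cv2.imwrite('pics/w2b.png',cv2.resize(cv2.convertScaleAbs(a['image'],alpha=1.4),(800,600)))
E
```

```text
time_s: 4.6
position: [0.6427, -0.179, 0.214]
tool_rot: [[-0.405, 0.914, 0.003], [0.914, 0.405, -0.002], [-0.003, 0.002, -1.0]]
ft_force: [1.0, 0.3, -6.3]
grip_width: 0.0132
gripper_force: 61.3
time_s: 5.22
position: [0.5623, 0.0074, 0.2105]
tool_rot: [[-0.149, 0.989, -0.004], [0.989, 0.149, 0.001], [0.002, -0.004, -1.0]]
ft_force: [0.0, 0.0, -5.6]
grip_width: 0.0129
gripper_force: 61.1
time_s: 5.48
position: [0.5643, 0.0042, 0.2116]
tool_rot: [[-0.146, 0.989, -0.001], [0.989, 0.146, -0.0], [-0.0, -0.001, -1.0]]
ft_force: [-1.0, -0.1, -4.6]
grip_width: 0.013
gripper_force: 61.0
cradle 0.93 [254.8  42.9] [0.544 0.142 0.   ]
hood_mouth 0.6 [247.7  21.8] [0.5343 0.1588 0.006 ]
hood_mouth 0.32 [145.8 332.2] [ 0.4498 -0.2332  0.006 ]
latch_grip 0.58 [339.4 139.3] [0.6335 0.0603 0.07  ]
latch_grip 0.43 [255.7 261. ] [ 0.5766 -0.0712  0.07  ]
pack 0.97 [254.9 195.6] [0.5626 0.019  0.15  ]
pack 0.58 [434.6 251.1] [ 0.6935 -0.0025  0.15  ]
pack_grip 0.76 [467.9 289.9] [0.6719 0.0031 0.21  ]
pack_grip 0.57 [253.1 260.4] [0.5641 0.0034 0.21  ]
bay_home 0.91 [252.4  40.1] [0.5414 0.143  0.006 ]
bay_home 0.31 [257.2 258.8] [ 0.5832 -0.1019  0.006 ]
plant_a 0.88 [398.   17.1] [0.6859 0.1872 0.    ]
plant_a 0.6 [117.1  87.6] [0.402  0.0764 0.    ]
flask 0.55 [114.5  86.4] [0.3992 0.0772 0.    ]
shift [-0.0001  0.0004  0.0123] turn z 0.0003 q6 -19.92580694143112 pos [0.5641 0.005  0.2123] yawy 8.41
(-0.123, -0.108, 0.006) [350. 159.]
(0.092, -0.108, 0.006) [370. -68.]
(0.092, 0.052, 0.006) [200. -68.]
(-0.123, 0.052, 0.006) [209. 159.]
(0.015, -0.036, 0.054) [297.   6.]
(0.015, 0.036, 0.054) [213.   6.]
(0.091, -0.036, 0.054) [ 301. -104.]
(0.091, 0.036, 0.054) [ 209. -104.]
(-0.061, -0.074, 0.085) [345.  98.]
(-0.127, -0.074, 0.085) [339. 177.]
```

View pics/w2b.png

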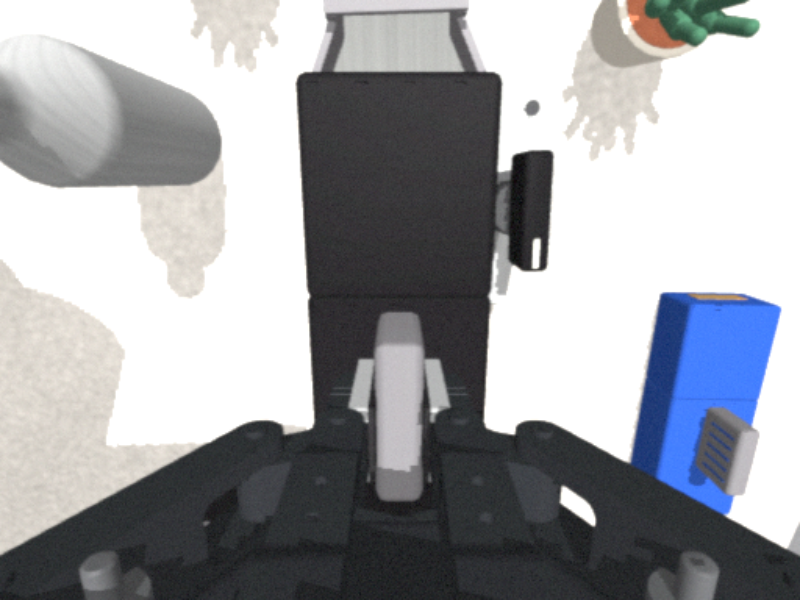

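Flask, plant and hood are all clear of the held pack. The hood front centre is at native column 254, which matches my estimate to about 1 mm. Next I lower the pack onto the plate about 88 mm short of home.

```bash
python3 -m pendant '[[0,0.037,-0.001,0,0,0,0],[0,0.037,-0.001,0.05,0,0,0],[0,0.037,-0.001,0.1,0,0,0],[0,0.037,-0.001,0.13,0,0,0],[0,0.037,-0.001,0.138,0,0,0]]' && python3 -m pendant '[[0,0,0,0.003,0,0,0],[0,0,0,0.005,0,0,0],[0,0,0,0.005,0,0,0]]'
```

```text
time_s: 6.55
position: [0.557, 0.0417, 0.0729]
tool_rot: [[-0.146, 0.989, -0.003], [0.989, 0.146, 0.0], [0.001, -0.003, -1.0]]
ft_force: [0.3, 0.1, -4.8]
grip_width: 0.0132
gripper_force: 61.0
time_s: 6.92
position: [0.5584, 0.0414, 0.0706]
tool_rot: [[-0.146, 0.989, 0.003], [0.989, 0.146, -0.0], [-0.001, 0.003, -1.0]]
ft_force: [0.0, -1.0, -1.1]
grip_width: 0.0127
gripper_force: 61.6
```

```bash
python3 -m pendant '[[0,0.01,0,0,0,0,0],[0,0.02,0,0,0,0,0],[0,0.03,0,0,0,0,0],[0,0.04,0,0,0,0,0],[0,0.05,0,0,0,0,0]]' && python3 -m pendant '[[0,0.01,0,0,0,0,0],[0,0.02,0,0,0,0,0],[0,0.027,0,0,0,0,0],[0,0.032,0,0,0,0,0],[0,0.032,0,0,0,0,0]]'
```

```text
time_s: 7.55
position: [0.5509, 0.0915, 0.0703]
tool_rot: [[-0.147, 0.989, 0.002], [0.989, 0.147, -0.001], [-0.001, 0.002, -1.0]]
ft_force: [0.3, -6.1, 3.9]
grip_width: 0.0132
gripper_force: 62.4
time_s: 8.18
position: [0.5456, 0.1232, 0.0702]
tool_rot: [[-0.147, 0.989, 0.001], [0.989, 0.147, -0.001], [-0.001, 0.001, -1.0]]
ft_force: [-0.7, -4.7, 4.0]
grip_width: 0.0127
gripper_force: 62.4
```

```bash
python3 -m pendant '[[0,0.003,0,0,0,0,0],[0,0.006,0,0,0,0,0],[0,0.006,0,0,0,0,0]]'
python3 - <<'E'
from h import *
s=env.observe(); p=np.array(s['position'])-[.544,.1437,0]; x=np.array([-.146,.989,0]);y=np.array([-.989,-.146,0])
print(p@x,p@y,np.round(s['ft_force'],1),np.round(s['wrist_torque'],2))
a=snap('wrist','w3.png')
E
```

```text
time_s: 8.55
position: [0.5447, 0.1287, 0.0702]
tool_rot: [[-0.147, 0.989, 0.001], [0.989, 0.147, -0.001], [-0.001, 0.001, -1.0]]
ft_force: [-1.5, -8.0, 4.8]
grip_width: 0.0133
gripper_force: 62.7
-0.01495017099490953 0.0014547962120300517 [-1.5 -8.   4.8] [-0.65  0.24  0.2 ]
```

View pics/w3.png

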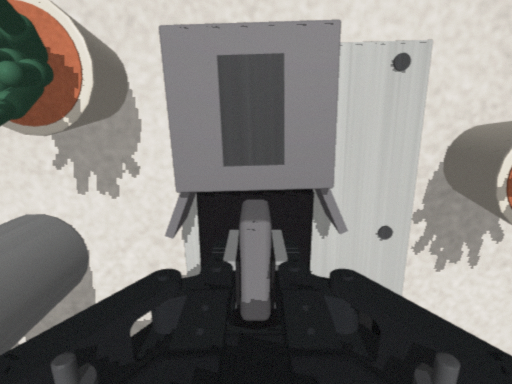

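The pack is under the hood, with the mouth edge at row 190 and the fin front at row 200. I'll push gently until it meets the end wall.

```bash
python3 -m pendant '[[0,0.001,0,0,0,0,0],[0,0.002,0,0,0,0,0],[0,0.002,0,0,0,0,0]]' | head -4; python3 -m pendant '[[0,0.001,0,0,0,0,0],[0,0.002,0,0,0,0,0],[0,0.002,0,0,0,0,0]]' | head -4
```

```text
time_s: 8.98
position: [0.545, 0.1293, 0.0705]
tool_rot: [[-0.148, 0.989, 0.002], [0.989, 0.148, -0.004], [-0.004, 0.002, -1.0]]
ft_force: [0.7, -15.8, 6.6]
time_s: 9.35
position: [0.5455, 0.1297, 0.0709]
tool_rot: [[-0.148, 0.989, 0.004], [0.989, 0.148, -0.007], [-0.007, 0.003, -1.0]]
ft_force: [1.3, -24.8, 8.3]
```

```bash
python3 -m pendant '[[0,-0.002,0,0,0,0,0],[0.45,-0.002,0,0,0,0,0],[0.45,-0.002,0,0,0,0,0],[0.45,-0.002,0,0,0,0,0],[0.45,-0.002,0,0,0,0,0]]' | head -4; python3 -m pendant '[[0.45,0,0,-0.03,0,0,0],[0.45,0,0,-0.08,0,0,0],[0.45,0,0,-0.13,0,0,0],[0.45,-0.05,0,-0.15,0,0,0],[0.45,-0.1,0.02,-0.15,0,0,0]]';  python3 -m pendant '[[0.45,-0.03,0.05,0,0,0,0],[0.45,-0.03,0.05,0,0,0,0],[0.45,-0.03,0.05,0,0,0,0]]' | head -2
python3 - <<'E'
from h import *
a=snap('wrist','w4.png')
for n,z in [('latch_grip',.07),('pack',.006),('bay_home',.006),('pack_grip',.069),('cradle',0)]:
    for t in env.tip_of('wrist',n)[:2]: print(n,round(t['conf'],2),np.round(t['centre'],1),np.round(px2w(a,t['centre'],z),4))
o=np.array([.544,.1437,0]);c,s=np.cos(np.radians(98.4)),np.sin(np.radians(98.4));R=np.array([[c,-s,0],[s,c,0],[0,0,1]])
im=a['image'].copy()
for p in [(-.061,-.082,.085),(-.127,-.082,.085),(-.061,-.066,.085),(-.127,-.066,.085),(-.085,-.032,.046),(-.085,.032,.046),(.015,-.034,.054),(.015,.034,.054),(-.123,-.108,.006),(-.123,.052,.006)]:
    cv2.circle(im,tuple(int(v) for v in w2px(a,o+R@p)),3,(0,0,255),1)
cv2.imwrite('pics/w4b.png',cv2.resize(im,(800,600)))
go([.6315,.0615,.068],8.4)
E
```

```text
time_s: 9.98
position: [0.5444, 0.131, 0.0693]
tool_rot: [[-0.147, 0.989, -0.0], [0.989, 0.147, 0.0], [0.0, -0.0, -1.0]]
ft_force: [0.6, 0.7, -0.3]
time_s: 10.6
position: [0.5792, 0.034, 0.2218]
tool_rot: [[-0.148, 0.989, 0.004], [0.989, 0.148, -0.0], [-0.001, 0.004, -1.0]]
ft_force: [1.3, 1.5, -0.1]
grip_width: 0.0383
gripper_force: 0.0
time_s: 10.98
position: [0.6322, 0.0127, 0.2189]
latch_grip 0.66 [262.1 133. ] [0.6316 0.0638 0.07  ]
pack 0.97 [188.2  41.5] [0.5422 0.142  0.006 ]
pack 0.96 [377.8 247.1] [ 0.8006 -0.0582  0.006 ]
pack_grip 0.94 [175.3  42.8] [0.5464 0.1276 0.069 ]
pack_grip 0.66 [396.  283.2] [ 0.7977 -0.0707  0.069 ]
shift [0.0483 0.0063 0.1518] turn z 0.0011 q6 -18.008025478048502 pos [0.6323 0.0128 0.2198] yawy 8.46
```

View pics/w4b.png

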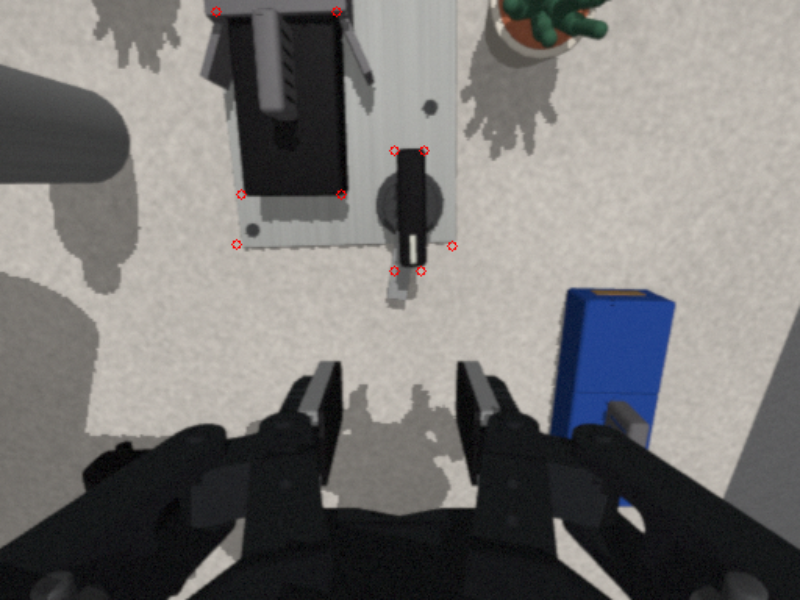

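The pack's tail edge sits on the predicted home line (row 194). The knob bar is 1–2 mm off my prediction, from (411,150) to (413,265), so I correct for that, then descend and grip.

```bash
python3 -m pendant '[[0.45,0.0495,0.0075,0,0,0,0],[0.45,0.0495,0.0075,0.05,0,0,0],[0.45,0.0495,0.0075,0.1,0,0,0],[0.45,0.0495,0.0075,0.14,0,0,0],[0.45,0.0495,0.0075,0.15,0,0,0]]' && python3 -m pendant '[[0,0,0,0,0,0,0],[0,0,0,0,0,0,0],[0,0,0,0,0,0,0],[0,0,0,0,0,0,0]]' 60
```

```text
time_s: 11.9
position: [0.6317, 0.0626, 0.0673]
tool_rot: [[-0.147, 0.989, -0.004], [0.989, 0.147, 0.0], [0.001, -0.004, -1.0]]
ft_force: [-0.7, 0.1, 0.0]
grip_width: 0.0384
gripper_force: 0.0
time_s: 12.4
position: [0.6323, 0.0623, 0.0707]
tool_rot: [[-0.147, 0.989, -0.001], [0.989, 0.147, -0.0], [-0.0, -0.001, -1.0]]
ft_force: [-5.4, -0.9, -2.6]
grip_width: 0.0151
gripper_force: 59.1
```

```bash
python3 -m pendant '[[0,0,-0.0005,0,0,0,0.15],[0,0,-0.0005,0,0,0,0.3],[0,0,-0.0005,0,0,0,0.45],[0,0,-0.0005,0,0,0,0.6],[0,0,-0.0005,0,0,0,0.7]]' && python3 -m pendant '[[0,0,0,0,0,0,0.15],[0,0,0,0,0,0,0.3],[0,0,0,0,0,0,0.45],[0,0,0,0,0,0,0.6],[0,0,0,0,0,0,0.7]]' && python3 -m pendant '[[0,0,0,0,0,0,0.03],[0,0,0,0,0,0,0.03]]'; python3 -c "
from h import *
s=env.observe();print(np.round(s['wrist_torque'],2))"
```

```text
time_s: 13.02
position: [0.6307, 0.0625, 0.0707]
tool_rot: [[0.528, 0.85, -0.003], [0.85, -0.528, -0.0], [-0.002, -0.003, -1.0]]
ft_force: [-10.6, 0.1, 1.1]
grip_width: 0.0148
gripper_force: 60.0
time_s: 13.65
position: [0.6297, 0.0637, 0.0707]
tool_rot: [[0.951, 0.31, -0.006], [0.31, -0.951, 0.002], [-0.005, -0.003, -1.0]]
ft_force: [-15.2, 5.3, 5.3]
grip_width: 0.0152
gripper_force: 67.7
time_s: 13.9
position: [0.6297, 0.0638, 0.0708]
tool_rot: [[0.958, 0.288, -0.006], [0.288, -0.958, 0.0], [-0.006, -0.002, -1.0]]
ft_force: [-15.5, 5.0, 4.1]
grip_width: 0.0153
gripper_force: 80.9
[0.67 2.12 1.79]
```

```bash
python3 -m pendant '[[0,0,0,0,0,0,-0.03],[0.4,0,0,0,0,0,-0.03],[0.45,0,0,0,0,0,-0.03],[0.45,0,0,0,0,0,-0.03],[0.45,0,0,0,0,0,-0.03]]' | head -4; python3 -m pendant '[[0.45,0,0,-0.02,0,0,0],[0.45,0,0,-0.06,0,0,0],[0.45,0,0,-0.11,0,0,0],[0.45,0,0,-0.16,0,0,0],[0.45,0,0,-0.2,0,0,0]]'
python3 - <<'E'
from h import *
a=snap('wrist'); b=snap('top')
t=b['image'][110:260,140:340]; cv2.imwrite('pics/f.png',np.hstack([a['image'][:, :400],cv2.resize(t,(400,384))[:, :400]]))
E
```

```text
time_s: 14.52
position: [0.6327, 0.0621, 0.0696]
tool_rot: [[0.95, 0.312, 0.001], [0.312, -0.95, -0.0], [0.001, 0.0, -1.0]]
ft_force: [-0.3, -0.2, 0.1]
time_s: 15.15
position: [0.6324, 0.0622, 0.2717]
tool_rot: [[0.95, 0.312, 0.002], [0.312, -0.95, -0.0], [0.002, 0.001, -1.0]]
ft_force: [-0.2, 0.0, 0.2]
grip_width: 0.0384
gripper_force: 0.0
```

View pics/f.png

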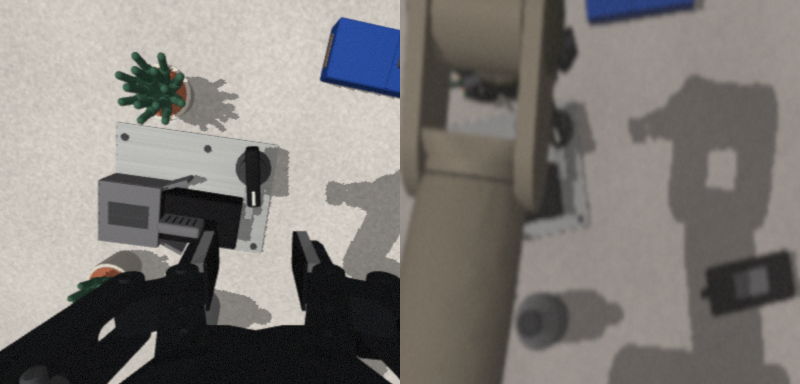

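The latch bar stands at (253,150)–(253,205), about 10° short of parallel with the plate's back edge. That is the locked stop at 1.4 rad, and the knob stayed there after release. The pack is home behind it and the plants and flask are upright.

```bash
python3 -c "
from rig import env
print(env.close_job())"
```

```text
the job is handed in; nothing more can be done
None
```

The battery pack is fully home under the hood and the latch knob is turned to its locked stop across behind it; the gripper is clear of everything, and the job was handed in at about 15 s of the 56 s limit (the hand-in returned no verdict).

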